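Pop the fuse hatch of the bench supply

TASK

On the three-module bench supply, press the ribbed rectangular pad of the fuse hatch all the way down once with the fingertips so that its push-push latch lets go, then draw back, let the hatch pop up by itself and leave it standing wide open with the fuses showing. Do not push it shut again, do not press or open the other hatch (the one with the round pad), and leave the loose things lying where they are; nothing needs gripping.

Things in the scene. Friction and masses are not known exactly. Their poses are not given: they have to be found in the camera images.
- base: dark steel base plate, 144x214x12 mm, fixed to the bench; carries three grey modules side by side along its y axis (each 130 mm along x, 64 mm along y, 60 mm high, pitch 68 mm, order differs from run to run). Origin: centre of its underside, on the bench top; x points from the hatches' pads towards their hinges, z up
- fuse_pad (a point): press point: centre of the top of the ribbed black rectangular pad (26 mm along x, 34 mm along y) at the free end of the FUSE hatch; moves with it. Shut: 84 mm above the bench, level with the two fixed guard cheeks along the flap's sides (56 mm clear between them, so press centrally), 12 mm above the rest of the housing. Pressing takes 2 to 3 N down to a hard stop. Axes: x towards the hinge, z out of the hatch
- fuse_hinge (a point): centre of the FUSE hatch's hinge line (along the module's y axis), fixed, 72 mm above the bench and 77 mm from the pad towards the back
- fuse_hatch (a joint): angle of the FUSE hatch (grey flap 93x53x10 mm, sprung), rad: 0 shut and latched, to -0.075 pressed in (stop, 6 mm down at the pad), to 1.1 open (stop). Push-push latch: lets go once pressed past -0.06 (4.5 mm); as the finger then draws back, the spring swings the pad end up and back by itself in 1 to 2 s. Pressed down again, it latches shut
- fuse_cam (a joint): hidden slide inside the fuse latch, m (needs no attention): 0 latched, about +0.005 once pressed to the release, about -0.001 when the hatch has popped, below -0.003 only when the open hatch is pushed back down
- battery_pad (a point): centre of the top face of the smooth round black pad (30 mm across) at the free end of the BATTERY hatch, a like hatch on the neighbouring or far module, with the same latch; to be left shut
- battery_hatch (a joint): angle of the BATTERY hatch, rad, same meaning as fuse_hatch; starts at 0
- plain_module: the third module: closed grey top with two round sockets, 130x64x60 mm; origin: centre of its underside, 12 mm above the bench
- marker_pen: white and black marker pen, 17x135x16 mm, lying on the bench; a bystander, origin at the centre of its underside
- tape_roll: black roll of insulating tape, 68 mm across, 19 mm high; a bystander, origin at the centre of its underside
- big_bolt: large steel hexagon bolt, 98 mm long, lying; a bystander, origin at the centre of its underside
- tape_measure: yellow tape measure, 36x92x72 mm; a bystander, origin at the centre of its underside
- spanner2: small spanner, 130 mm long, lying; a bystander, origin at the centre of its underside
- big_nut: large steel hexagon nut, 33x29x16 mm, lying on top of the plain module; a bystander, origin at the centre of its underside

How it is judged (in metres and radians):
On the way, in this order (a step that is already met when the one before it is completed fails the run):
1. the fuse hatch is pressed down past its release point (value of joint fuse_hatch below -0.06 rad), for 0.05 s.
2. the fuse hatch pops wide open (value of joint fuse_hatch above 0.8 rad), for 0.2 s.
At the end, for the whole second after the job is handed in: the fuse hatch stands open by more than 0.95 rad of its 1.1, the battery hatch is shut (within -0.02 to 0.05 rad), and every bystander is at rest within 30 mm of where it began (value of joint fuse_hatch above 0.95 rad and value of joint battery_hatch between -0.02 and 0.05 rad and linear speed of each of marker_pen, tape_roll, big_bolt, tape_measure, spanner2, big_nut below 0.02 m/s and distance of each of marker_pen, tape_roll, big_bolt, tape_measure, spanner2, big_nut from where it was at the start of the episode below 0.03 m); the robot touches nothing.
It fails at once if the popped fuse hatch is pushed shut again (value of joint fuse_cam below -0.003 m).
It fails at once if the battery hatch is pressed in to its release or opened (value of joint battery_hatch below -0.04 rad or value of joint battery_hatch above 0.1 rad).
It fails at once if a bystander is lifted, carried or knocked more than 30 mm away (distance of any of marker_pen, tape_roll, big_bolt, tape_measure, spanner2, big_nut from where it was at the start of the episode above 0.03 m).
It also fails if it takes over 32 s, if anything falls off the work surface, if the arm or the gripper's body presses on something with over 40 N, if the wrist force passes 120 N, or if a joint passes its speed limit or range.

ROBOT

A 6-joint arm with a two-finger parallel gripper is mounted at the origin on a cart in front of the work surface, level with it; the furniture and walls round the work are solid. World frame = base frame: x ahead of the robot, y to its left, z up, the work surface at z = 0. Lengths are in mm, angles in rad, forces in N, time in s.
With the tool pointing down it reaches from about 275 to 750 mm from the base axis. Payload 10.2 kg.
Tool frame: the origin (TCP) lies between the finger pads; the fingertips stand 17 mm ahead of it and the grasp point (between the pads) lies 2 mm behind it (tips_ahead is the distance from the TCP to the fingertips, in mm); z points along the fingers, y is the line along which they close (so a half turn about z gives the same grasp; the last joint's range is limited). The gripper opens to 85 mm and grips with 20 to 120 N. Pads are 22 mm wide; open, the fingers measure 114 mm over their backs; the gripper's body (76 mm by 85 mm) begins 54 mm behind the grasp point. The pads swing forward as they close: fully open they stand 13 mm farther back than shut.
Start: joints at [0.903, 0.313, 1.498, -0, 1.331, -0.223], TCP at [225.909, 473.916, 220.994] pointing down, gripper open.
Joint ranges: [-2.94, 2.94], [-0.97, 2.17], [0.19, 2.56], [-1.23, 4.37], [0.02, 3.11], [-2.88, 2.88]. Speed limits (rad/s): [2.39, 2.39, 3.01, 3.14, 3.14, 3.14].

INTERFACE

Orientations are given as a unit quaternion [w, x, y, z].
In Python, from rig import sense, capture, finish_job, boxes_of, tips_ahead gives the robot as it stands.
- The arm moves only by the tool drive_tool, never from a script. Its argument "commands" is text: rows parted by semicolons, each of 7 numbers parted by spaces: the shift along the world's x, y, z in units of 0.1 m (1.0 is 0.1 m), then the turn, a rotation vector about the world's x, y, z in units of pi/4 rad (1.0 is pi/4 rad), then the opening in per cent of the stroke, from 0 (shut) to 100 (fully open). A call has 1 to 20 rows; each row shifts and turns the commanded pose from where the row before left it; what a row does not reach is not made up. A row lasts 1/12 s, in which the tool goes at most 41.7 mm and 7.16 degrees, less where a joint would pass 70% of its speed; a pose out of reach is approached as far as the arm can. A call with a number of a shift or a turn outside -1 to 1 is refused whole. A call with a gripper value outside its range is refused whole. The fingers move at their own pace and stop on an object; "force" is the grip in N (left out, the last holds). Time passes only in rows, so rows that do not move let the fingers close. It gives the time, the measured TCP pose, the force, the opening and the grip force at its end, in the units of the state.
- sense(): the state, without advancing time (a new reading comes with each control period).
- capture(name): name is "side" or "top"; returns a dict with "pixels" (400x640x3 uint8, blue, green, red), "fov_y" (degrees; the focal length in pixels is half the picture's height over the tangent of half this angle, whatever the lens; pixels are square), "cx", "cy" (the principal point, pixels), "position" and "attitude" of the camera in the world. Camera axes: x right, y down, z forward; pixel columns grow to the right and rows downward; lengths in mm; the calibration is good to about 2 mm. A picture is of the moment at which its call begins. There is no depth.
- finish_job(): hands the job in; it is judged then, once.
Trained networks look in a picture, given as the dict that the camera call returned (one of the last four; its "shot" number tells which), for a name from the list of things; names that differ only in an ending like _2 or _b are one class to them, and where a whole thing is asked for, a point or a joint stands for the part that bears it (a point fixed in the world has none). Each returns a list of dicts, best first, with "confidence" (0 to 1); they miss things now and then, are a little off and sometimes report something else, mostly with a low value. They report only what shows in the picture. A call takes as long as a camera call.
- boxes_of(picture, name): "position" ([column, row] in pixels, amid what is visible of it).
The state is a dict: "time_s": time; "joints": joint angles; "dq": joint speeds; "tau": joint torques, N m; "eef_pos": TCP position; "ee_rot": TCP orientation; "force": force on the tool from outside, world axes, zero at the start; "wrist_torque": the same for the moment, N m; "grip_width": opening from 0.0 (shut) to 1.0 (fully open); "grip_force": force on a finger pad.
Only numpy, scipy, OpenCV 4.12 (cv2) and the standard library are available. Lean on these libraries where they do the work, as an engineer would, in place of code of your own. Each camera call takes 0.05 s, during which the arm holds its last target. There are 200 camera calls.

## Working session

There is one attempt and no reset: what is moved stays moved. The work goes in short steps, Python scripts to look and compute and a tool call to move; the robot and the scene stay as the last step left them, time stands still between calls to the robot, and variables do not carry over. Pictures are saved under pics/ and viewed, at most 10 in all, crops included, and the job is handed in when it is done.

Besides the shell and the picture viewer there is one more tool, called after "Call:" as name(argument=value, ...) on one line, values as JSON. drive_tool: Moves the arm, as the interface text tells. Shifts and turns lie within -1 to 1; 1 stands for 0.1 m of shift or pi/4 rad of turn. Its arguments: {"type":"object","properties":{"commands":{"type":"string"},"force":{"type":"number"}},"required":["commands"]}

```bash
mkdir -p pics
cat > h.py <<'E'
import numpy as np, cv2
from scipy.spatial.transform import Rotation as R
from rig import *
def rot(a):
    a=np.array(a,float)
    return a if a.shape==(3,3) else R.from_quat(a,scalar_first=True).as_matrix()
def ray(p,uv):
    f=200/np.tan(np.radians(p["fov_y"])/2)
    d=rot(p["attitude"])@np.array([(uv[0]-p["cx"])/f,(uv[1]-p["cy"])/f,1])
    return np.array(p["position"],float),d
def at_z(p,uv,z):
    o,d=ray(p,uv); return o+d*(z-o[2])/d[2]
def tri(p,a,q,b):
    o1,d1=ray(p,a);o2,d2=ray(q,b)
    s=np.linalg.lstsq(np.c_[d1,-d2],o2-o1,rcond=None)[0]
    x,y=o1+s[0]*d1,o2+s[1]*d2
    return (x+y)/2,np.linalg.norm(x-y)
E
python3 - <<'E'
from h import *
P={n:capture(n) for n in("top","side")}
for n,p in P.items():
    cv2.imwrite(f"pics/{n}0.png",p["pixels"]); print(n,p["position"],p["attitude"],p["fov_y"])
    for k in("fuse_pad","battery_pad","base","plain_module","fuse_hinge"):
        for d in boxes_of(p,k)[:3]: print(n,k,np.round(d["position"],1),round(d["confidence"],2),at_z(p,d["position"],84).round(1) if 'pad' in k else '')
print(sense()["force"],tips_ahead)
E
```

```text
top [ 344.8599325   160.11031061 1134.19943886] [ 0.07123869 -0.65312518  0.74953133 -0.08096506] 44.20795439078216
top fuse_pad [284.5 181.7] 0.89 [639.3 209.8  84. ]
top fuse_pad [337.6 201.7] 0.56 [578.4 100.1  84. ]
top battery_pad [337.1 206.6] 0.84 [567.7 102.8  84. ]
top base [349.1 214.1] 0.65 
top plain_module [306.7 192.1] 0.9 
top fuse_hinge [282.9 174.6] 0.82 
top fuse_hinge [227.8 253. ] 0.29 
side [ 567.21120553 -507.43144675  679.88520114] [-0.39635604  0.91804774  0.00931698  0.00185021] 49.29924215478076
side fuse_pad [356.3 170.5] 0.94 [641.3 212.2  84. ]
side battery_pad [326.8 207.8] 0.96 [578.6  97.   84. ]
side battery_pad [341.7 189.3] 0.36 [608.8 151.5  84. ]
side base [326.6 248.6] 0.66 
side plain_module [356.2 198.7] 0.63 
side fuse_hinge [366.5 177.6] 0.98 
side fuse_hinge [296.8 146.5] 0.51 
[ 0.02389485  0.78799332 -0.59148465] 17.0
```

```bash
ls pics
```

```text
side0.png
top0.png
```

View pics/top0.png

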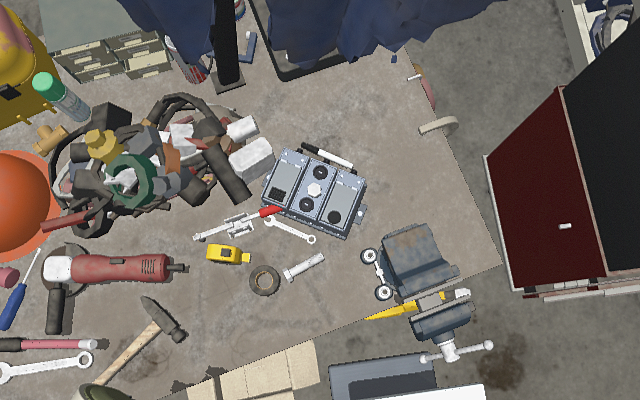

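View pics/side0.png

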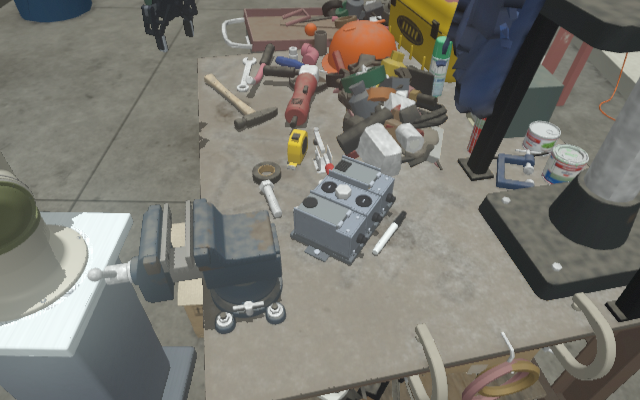

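Top view: the three-module base is at (315,192), with the square ribbed pad at about (278,193) on the left module and the round pad at (334,217) on the right one. The networks' top position for fuse_pad looks like the hatch centre instead, so I'm zooming in.

Run:
```python
import cv2,numpy as np
a=cv2.imread("pics/top0.png")[135:245,250:380]; b=cv2.imread("pics/side0.png")[145:270,285:415]
a=cv2.resize(a,None,fx=5,fy=5,interpolation=cv2.INTER_CUBIC)
b=cv2.resize(b,None,fx=4.6,fy=4.6,interpolation=cv2.INTER_CUBIC)
cv2.imwrite("pics/a.png",a);cv2.imwrite("pics/b.png",b)
```

```text
(no output)
```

View pics/a.png

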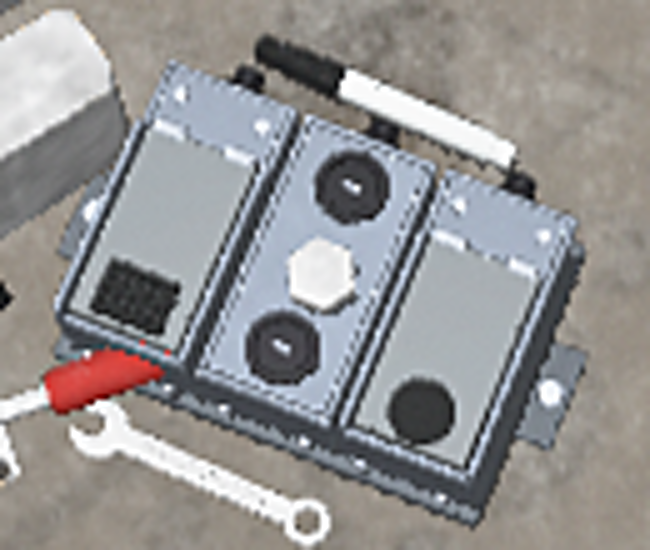

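View pics/b.png

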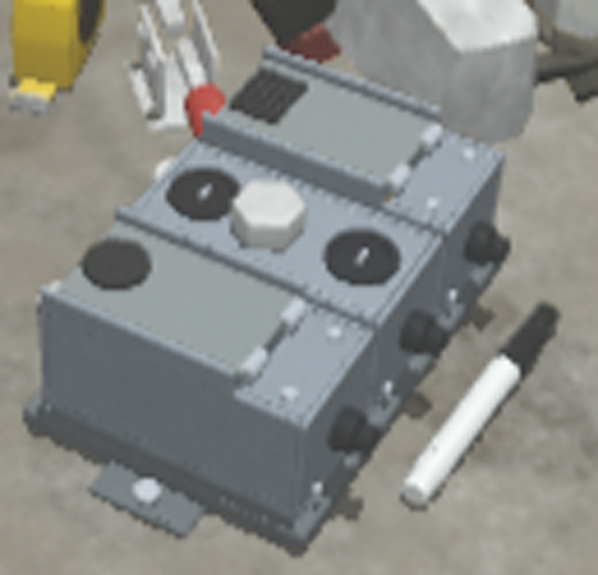

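Crops: the ribbed pad is at about (277.2,194.2) top and (343.5,165.9) side, and the round pad is at (334,217) top. A red clamp handle lies close beside the fuse pad, at about (281,208) top and (329.6,167) side. Next I triangulate all three.

Run:
```python
from h import *
p=capture("top");q=capture("side")
T=lambda x,y:(250+x/5,135+y/5); S=lambda x,y:(285+x/4.6,145+y/4.6)
for n,a,b in [("pad",T(136,296),S(269,96)),("hinge",T(205,143),S(413,160)),("bpad",T(421,411),S(117,263)),("bhinge",T(485,254),S(273,338)),
  ("red tip",T(160,368),S(208,100)),("red mid",T(100,380),S(206,103)),("nut",T(322,275),S(268,210))]:
    x,e=tri(p,a,q,b); print(n,x.round(1),round(e,1),"top@84",at_z(p,a,84).round(1),"side@84",at_z(q,b,84).round(1))
print(sense()["joints"],sense()["eef_pos"],rot(sense()["ee_rot"]).round(3))
```

```text
pad [614.1 229.2  82.2] 0.6 top@84 [613.3 229.1  84. ] side@84 [614.2 227.1  84. ]
hinge [680.2 190.6  77.6] 1.0 top@84 [678.7 190.5  84. ] side@84 [678.6 183.   84. ]
bpad [545.8 112.4  83.4] 0.8 top@84 [545.3 112.4  84. ] side@84 [546.2 111.9  84. ]
bhinge [612.4  74.1  78.7] 0.1 top@84 [611.2  74.5  84. ] side@84 [612.  69.  84.]
red tip [582.8 223.   83.3] 5.7 top@84 [579.8 222.4  84. ] side@84 [585.5 223.3  84. ]
red mid [584.5 251.3  59. ] 1.7 top@84 [578. 249.  84.] side@84 [584.6 221.1  84. ]
nut [611.6 147.   84.4] 0.4 top@84 [611.5 146.9  84. ] side@84 [611.8 147.4  84. ]
[ 9.02624469e-01  3.12883976e-01  1.49766875e+00 -3.21597550e-05
  1.33100321e+00 -2.23399343e-01] [225.91041799 473.92526516 221.01415747] [[-0.903  0.43   0.   ]
 [ 0.43   0.903  0.   ]
 [-0.     0.    -1.   ]]
```

Call:
drive_tool(commands="0.2 -0.12 0.1 0 0 -0.02 0;0.28 -0.18 0 0 0 -0.02 0;0.28 -0.18 0 0 0 -0.02 0;0.28 -0.18 0 0 0 -0.02 0;0.28 -0.18 0 0 0 -0.02 0;0.28 -0.18 0 0 0 0 0;0.28 -0.18 0 0 0 0 0;0.28 -0.18 0 0 0 0 0;0.28 -0.18 0 0 0 0 0;0.28 -0.18 0 0 0 0 0;0.28 -0.18 0 0 0 0 0;0.28 -0.18 0 0 0 0 0;0.28 -0.18 -0.1 0 0 0 0;0.28 -0.18 -0.2 0 0 0 0;0.04 0 -0.2 0 0 0 0;0 0 -0.2 0 0 0 0;0 0 0 0 0 0 0;0 0 0 0 0 0 0")

```text
time_s: 2.2
eef_pos: [613.6, 227.9, 160.7]
ee_rot: [-0.001, 0.259, 0.966, -0.0]
force: [0.0, -0.6, 0.7]
grip_width: 0.004
grip_force: 0.0
```

Run:
```python
from h import *
import rig
s=sense();print(s["time_s"],s["eef_pos"],rot(s["ee_rot"]).round(3).tolist(),s["force"],s["grip_width"],tips_ahead)
p=capture("top");q=capture("side")
a=cv2.resize(p["pixels"][140:250,220:340],None,fx=4,fy=4,interpolation=cv2.INTER_CUBIC)
b=cv2.resize(q["pixels"][50:230,280:420],(0,0),fx=2.5,fy=2.5)
b=cv2.copyMakeBorder(b,0,10,0,0,0);a=cv2.copyMakeBorder(a,0,20,0,0,0)
cv2.imwrite("pics/c.png",cv2.resize(np.hstack([a[:440],b[:440]]),None,fx=.95,fy=.95))
```

```text
2.2 [613.56736734 227.942657   160.6551777 ] [[-0.866, 0.5, -0.002], [0.5, 0.866, -0.0], [0.001, -0.001, -1.0]] [ 0.0158392 -0.6080252  0.6943405] 0.004382066394955564 17.0
```

View pics/c.png

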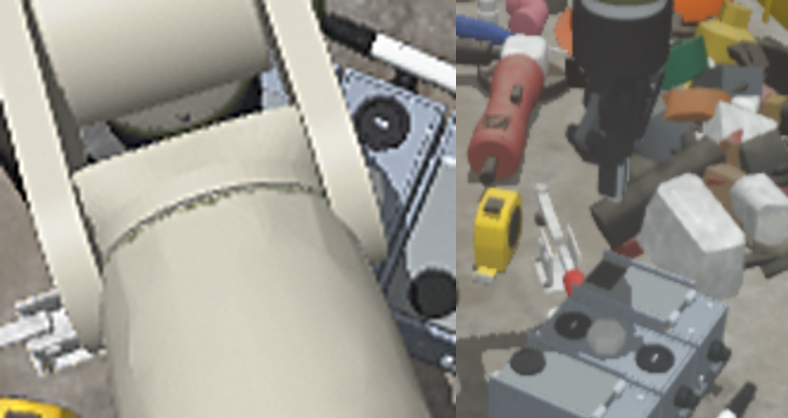

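The tool stands over the pad, clear of the red handle. Tips are at z≈144; contact is expected at TCP z≈101.

Call:
drive_tool(commands="0.02 -0.01 -0.2 0 0 0 0;0 0 -0.2 0 0 0 0;0 0 -0.1 0 0 0 0;0 0 -0.05 0 0 0 0;0 0 0 0 0 0 0;0 0 0 0 0 0 0")

```text
time_s: 2.8
eef_pos: [616.4, 227.1, 107.3]
ee_rot: [0.001, 0.259, 0.966, 0.0]
force: [-0.3, -0.6, 1.5]
grip_width: -0.002
grip_force: 0.0
```

Call:
drive_tool(commands="0 0 -0.03 0 0 0 0;0 0 -0.02 0 0 0 0;0 0 -0.02 0 0 0 0;0 0 0 0 0 0 0")

```text
time_s: 3.13
eef_pos: [615.8, 226.9, 98.7]
ee_rot: [-0.0, 0.259, 0.966, -0.0]
force: [-0.5, 0.7, -0.2]
grip_width: -0.001
grip_force: 0.0
```

Call:
drive_tool(commands="0 0 -0.02 0 0 0 0;0 0 0 0 0 0 0;0 0 0 0 0 0 0")

```text
time_s: 3.38
eef_pos: [615.9, 226.9, 96.9]
ee_rot: [-0.0, 0.259, 0.966, -0.0]
force: [0.8, 0.2, -0.5]
grip_width: 0.0
grip_force: 0.0
```

Call:
drive_tool(commands="0 0 -0.02 0 0 0 0;0 0 0 0 0 0 0;0 0 0 0 0 0 0")

```text
time_s: 3.63
eef_pos: [615.9, 226.9, 94.9]
ee_rot: [-0.0, 0.259, 0.966, -0.0]
force: [0.1, 0.4, 0.0]
grip_width: 0.001
grip_force: 0.0
```

Run:
```python
from h import *
q=capture("side")
cv2.imwrite("pics/d.png",cv2.resize(q["pixels"][110:230,290:410],(0,0),fx=4.8,fy=4.8,interpolation=cv2.INTER_CUBIC))
```

```text
(no output)
```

View pics/d.png

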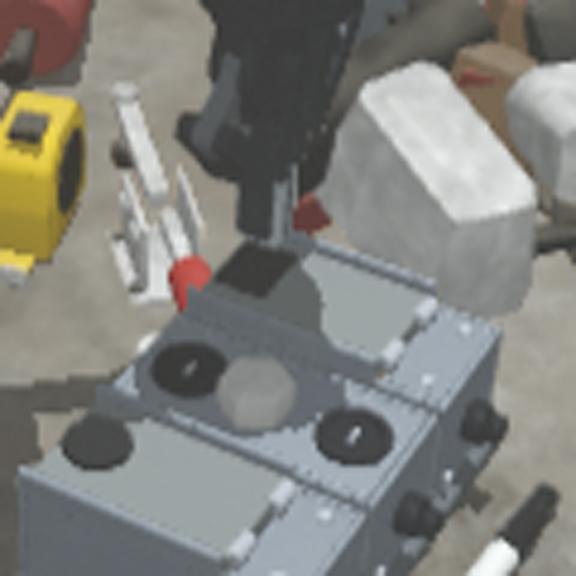

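The tips (crop (270,240), px (346,160)) still appear above the pad's far edge. I'll check this against the projection.

Run:
```python
from h import *
q=capture("side");f=200/np.tan(np.radians(q["fov_y"])/2)
def pr(X):
    c=rot(q["attitude"]).T@(np.array(X)-q["position"]); return np.array([q["cx"]+f*c[0]/c[2],q["cy"]+f*c[1]/c[2]])
s=sense();t=s["eef_pos"];print(t,s["force"])
for z in(78,84,90,96,102): print(z,((pr([t[0],t[1],z])-[290,110])*4.8).round())
print("pad",((pr([613.7,228.5,84])-[290,110])*4.8).round())
```

```text
[615.92173701 226.89310615  95.01988084] [ 0.23501402 -0.36390568 -0.38069606]
78 [260. 279.]
84 [260. 269.]
90 [261. 258.]
96 [262. 248.]
102 [262. 237.]
pad [255. 266.]
```

Call:
drive_tool(commands="0 0 -0.03 0 0 0 0;0 0 -0.03 0 0 0 0;0 0 0 0 0 0 0;0 0 0 0 0 0 0")

```text
time_s: 4.07
eef_pos: [615.8, 226.9, 88.6]
ee_rot: [-0.0, 0.259, 0.966, -0.0]
force: [-0.2, -0.6, 0.2]
grip_width: -0.0
grip_force: 0.0
```

Run:
```python
from h import *
q=capture("side"); print(sense()["force"],sense()["eef_pos"])
cv2.imwrite("pics/e.png",cv2.resize(q["pixels"][130:200,310:390],(0,0),fx=7,fy=7,interpolation=cv2.INTER_CUBIC))
```

```text
[0.10832158 1.09544288 0.38478546] [615.8860848  226.90029863  88.86824986]
```

View pics/e.png

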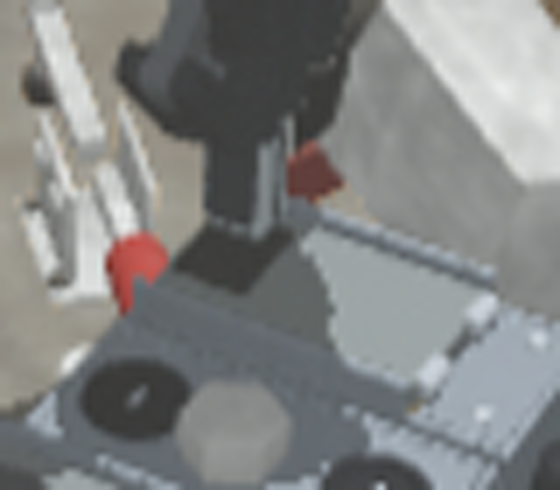

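The fingertips' lower edge (e-crop ≈(235,230)) is still above the pad surface and there's no force, so I'll keep going down in small steps while watching the force.

Call:
drive_tool(commands="0 0 -0.02 0 0 0 0;0 0 -0.02 0 0 0 0;0 0 0 0 0 0 0;0 0 0 0 0 0 0")

```text
time_s: 4.45
eef_pos: [615.8, 226.9, 84.8]
ee_rot: [-0.0, 0.259, 0.966, -0.0]
force: [-0.2, 0.2, 0.7]
grip_width: 0.002
grip_force: 0.0
```

Call:
drive_tool(commands="0 0 -0.02 0 0 0 0;0 0 0 0 0 0 0;0 0 0 0 0 0 0")

```text
time_s: 4.7
eef_pos: [615.8, 226.9, 82.9]
ee_rot: [-0.0, 0.259, 0.966, -0.0]
force: [0.3, 0.2, 0.2]
grip_width: -0.001
grip_force: 0.0
```

Call:
drive_tool(commands="0 0 -0.02 0 0 0 0;0 0 0 0 0 0 0;0 0 0 0 0 0 0")

```text
time_s: 4.95
eef_pos: [615.8, 226.9, 80.9]
ee_rot: [-0.0, 0.259, 0.966, -0.0]
force: [0.7, 0.3, 0.2]
grip_width: -0.001
grip_force: 0.0
```

Run:
```python
from h import *
q=capture("side");f=200/np.tan(np.radians(q["fov_y"])/2)
t=sense()["eef_pos"];Rm=rot(sense()["ee_rot"])
im=cv2.resize(q["pixels"][90:200,300:400],(0,0),fx=5.4,fy=5.4,interpolation=cv2.INTER_CUBIC)
def pr(X):
    c=rot(q["attitude"]).T@(np.array(X)-q["position"]); return tuple(int(v) for v in (np.array([q["cx"]+f*c[0]/c[2]-300,q["cy"]+f*c[1]/c[2]-90])*5.4))
for z in (0,-20,-40,-60,-80): cv2.circle(im,pr(t+Rm@[0,0,z]),2,(0,255,255),-1)
for c in [(-13,-17),(13,-17),(13,17),(-13,17)]:
    cv2.circle(im,pr([613.7+.866*c[0]+.5*c[1],228.5-.5*c[0]+.866*c[1],84]),2,(0,255,0),-1)
cv2.imwrite("pics/f.png",im)
for n in("fuse_pad","fuse_hatch"): print(n,[(d["position"],d["confidence"]) for d in boxes_of(q,n)[:2]])
```

```text
fuse_pad [([360.4, 174.3], 0.68), ([265.3, 173.3], 0.4)]
fuse_hatch [([360.5, 170.4], 0.76)]
```

View pics/f.png

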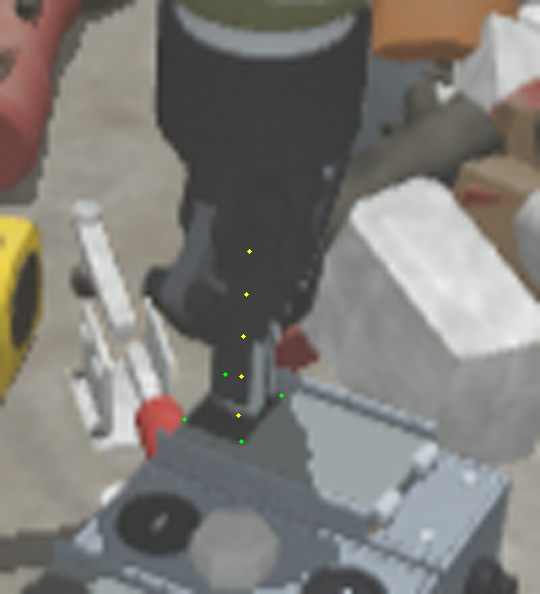

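Now the tip's lower edge is at (238,405), against the pad centre at (233,407). A front edge in contact should appear at about y=425, so roughly 8–11 mm of descent is left.

Call:
drive_tool(commands="0 0 -0.02 0 0 0 0;0 0 -0.02 0 0 0 0;0 0 0 0 0 0 0;0 0 0 0 0 0 0")

```text
time_s: 5.43
eef_pos: [615.8, 226.9, 76.8]
ee_rot: [-0.0, 0.259, 0.966, -0.0]
force: [-0.3, -0.2, 0.2]
grip_width: 0.003
grip_force: 0.0
```

Call:
drive_tool(commands="0 0 -0.02 0 0 0 0;0 0 0 0 0 0 0;0 0 0 0 0 0 0")

```text
time_s: 5.68
eef_pos: [615.8, 226.9, 74.9]
ee_rot: [-0.0, 0.259, 0.966, -0.0]
force: [0.1, 0.4, 0.3]
grip_width: -0.0
grip_force: 0.0
```

Call:
drive_tool(commands="0 0 -0.02 0 0 0 0;0 0 0 0 0 0 0;0 0 0 0 0 0 0")

```text
time_s: 5.93
eef_pos: [615.8, 226.9, 72.9]
ee_rot: [-0.0, 0.259, 0.966, -0.0]
force: [-0.3, 0.1, -0.2]
grip_width: -0.003
grip_force: 0.0
```

Call:
drive_tool(commands="0 0 -0.02 0 0 0 0;0 0 0 0 0 0 0;0 0 0 0 0 0 0")

```text
time_s: 6.18
eef_pos: [615.9, 227.0, 71.1]
ee_rot: [0.0, 0.259, 0.966, 0.0]
force: [-1.1, 0.4, 1.8]
grip_width: 0.005
grip_force: 1.0
```

Call:
drive_tool(commands="0 0 -0.02 0 0 0 0;0 0 0 0 0 0 0;0 0 0 0 0 0 0")

```text
time_s: 6.43
eef_pos: [615.9, 227.0, 68.9]
ee_rot: [-0.0, 0.259, 0.966, 0.0]
force: [-1.4, 1.0, 2.2]
grip_width: 0.001
grip_force: 1.1
```

Contact came at TCP z≈72, with 2.2 N now. I press on to the stop.

Call:
drive_tool(commands="0 0 -0.02 0 0 0 0;0 0 0 0 0 0 0;0 0 0 0 0 0 0")

```text
time_s: 6.68
eef_pos: [615.9, 227.0, 67.0]
ee_rot: [-0.0, 0.259, 0.966, 0.0]
force: [-2.7, 2.7, 3.3]
grip_width: 0.0
grip_force: 1.6
```

Call:
drive_tool(commands="0 0 -0.02 0 0 0 0;0 0 0 0 0 0 0;0 0 0 0 0 0 0")

```text
time_s: 6.93
eef_pos: [616.0, 227.2, 65.8]
ee_rot: [0.0, 0.259, 0.966, 0.0]
force: [-3.5, 1.8, 8.3]
grip_width: 0.003
grip_force: 4.5
```

Call:
drive_tool(commands="0 0 -0.01 0 0 0 0;0 0 0 0 0 0 0")

```text
time_s: 7.1
eef_pos: [616.1, 227.3, 65.2]
ee_rot: [0.0, 0.259, 0.966, 0.0]
force: [-5.9, 2.4, 12.3]
grip_width: 0.004
grip_force: 6.1
```

Call:
drive_tool(commands="0 0 0.2 0 0 0 0;-0.1 0.05 0.35 0 0 0 0;-0.2 0.1 0.3 0 0 0 0;-0.25 0.15 0.25 0 0 0 0;-0.25 0.15 0.25 0 0 0 0;-0.3 0.17 0.1 0 0 0 0;-0.3 0.17 0 0 0 0 0;-0.3 0.17 0 0 0 0 0;-0.3 0.17 0 0 0 0 0;-0.3 0.17 0 0 0 0 0;0 0 0 0 0 0 0;0 0 0 0 0 0 0;0 0 0 0 0 0 0;0 0 0 0 0 0 0;0 0 0 0 0 0 0;0 0 0 0 0 0 0;0 0 0 0 0 0 0;0 0 0 0 0 0 0;0 0 0 0 0 0 0;0 0 0 0 0 0 0")

```text
time_s: 8.77
eef_pos: [386.0, 356.9, 209.0]
ee_rot: [-0.0, 0.259, 0.966, -0.0]
force: [1.0, -0.1, -0.5]
grip_width: 0.002
grip_force: 0.0
```

Call:
drive_tool(commands="0 0 0 0 0 0 0;0 0 0 0 0 0 0;0 0 0 0 0 0 0;0 0 0 0 0 0 0;0 0 0 0 0 0 0;0 0 0 0 0 0 0;0 0 0 0 0 0 0;0 0 0 0 0 0 0;0 0 0 0 0 0 0;0 0 0 0 0 0 0;0 0 0 0 0 0 0;0 0 0 0 0 0 0")

```text
time_s: 9.77
eef_pos: [385.9, 356.9, 209.0]
ee_rot: [-0.0, 0.259, 0.966, -0.0]
force: [0.2, -0.1, -0.2]
grip_width: -0.002
grip_force: 0.0
```

Run:
```python
from h import *
q=capture("side")
cv2.imwrite("pics/g.png",cv2.resize(q["pixels"][60:240,250:430],(0,0),fx=3.2,fy=3.2,interpolation=cv2.INTER_CUBIC))
```

```text
(no output)
```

View pics/g.png

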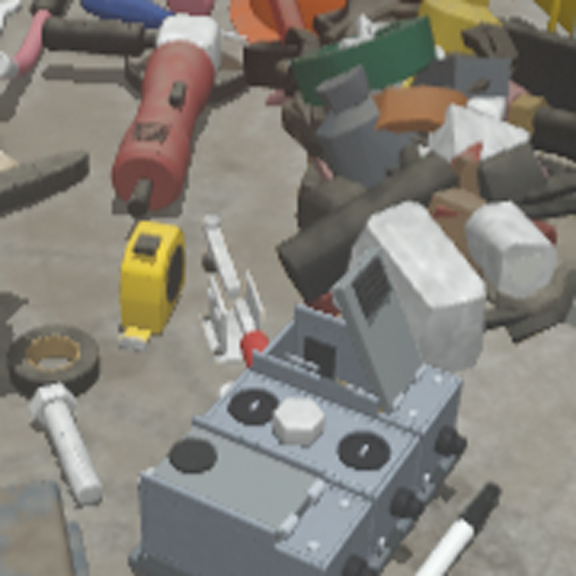

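The fuse hatch stands wide open (flap at about (380,330)) with the fuse bay showing. The battery hatch is shut with its pad at (193,456), and the loose things look undisturbed.

```bash
python3 -c "
from rig import *
print(finish_job())"
```

```text
the job is handed in; nothing more can be done
None
```

I pressed the fuse hatch once to its stop and it popped wide open by itself; the last picture shows the battery hatch shut and the loose things where they were, and the job is handed in (no verdict was returned).

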